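Photograph a seedling plate on the imaging stand

TASK

Take the flat seedling plate out of the sloping cradle and stand it upright on its short lower edge on the imaging stand's dark pad, wholly on the pad and squarely facing the lens (either face will do), then let go of it. Then take the picture: push the shutter plunger on top of the camera block all the way down to its stop, keep it down for about half a second, and let it spring back up, with the plate left standing. Leave the jar, the potted seedling and the beaker where they are.

Things in the scene. Friction and masses are not known exactly. Their poses are not given: they have to be found in the camera images.
- plate: Loose closed flat white plastic plate, 16 mm thick (y), 80 wide (x), 110 high (z), about 0.14 kg, seedlings seen on both faces. Origin: centre of its short lower edge face; z runs up the plate, y is normal to its faces. It starts leaning in the cradle, z tilted 0.6 rad from vertical, top towards cradle -y, y pointing to cradle +y and up; upper edge about 115 mm up.
- plate_top (a point): Middle of the plate's upper edge face, 110 mm along the plate's z from its origin.
- cradle: Fixed aluminium cradle, base 110 (x) x 130 (y) x 8 mm, origin under its centre. Two 12 mm rails, 34 mm either side of its middle, back the plate's under face over its lower 72 mm; ledges carry its lower edge (at cradle y 20, z 24 mm). Between the rails (56 mm clear) and above them the under face is free for a finger: grip the 16 mm thickness at the upper edge's middle, draw out along plate z.
- stand: Fixed imaging stand: white base 130 (x) x 250 (y) x 12 mm, origin under its centre, z up. Grey camera block 100 (x) x 70 (y) mm, its top 112 mm above the bench, centred at y +85 mm; its black lens looks along the stand's -y at the dark rubber pad centred at y -65 mm. About 100 mm are free between the pad's centre and the lens; nothing stands on the pad's other side.
- pad (a point): Centre of the top face of the dark rubber pad, 14 mm above the bench; pad 110 mm (x) x 50 mm (y), axes as the stand's. The plate stands squarely when its width lies along the pad's x and its thickness along the pad's y (the way the lens looks).
- shutter_top (a point): Centre of the top face of the shutter plunger, a round black cap 30 mm in diameter on a steel stem, on top of the camera block (stand x = 0, y = +85 mm); 148 mm above the bench when up, 136 mm when fully pressed. It moves with the plunger.
- shutter (a joint): Stroke of the shutter plunger, m: 0 up, 0.012 pressed down to its stop. A spring pushes it up with 3 N at the start of the stroke and about 8 N at the stop; it springs back by itself.
- jar: Bystander: lidded jar, 60 mm in diameter, 85 mm high, standing; origin at the centre of its underside.
- pot: Bystander: terracotta pot with a seedling, 76 mm across, 62 mm high without the leaves (about 135 mm with them); origin at the centre of its underside.
- beaker: Bystander: glass beaker, 68 mm across, 85 mm high; origin at the centre of its underside.
There are look-alikes about, which are no part of the job. Several things have the shape of the plate; the one meant has the colours described above.

How it is judged (in metres and radians):
On the way, in this order (a step that is already met when the one before it is completed fails the run):
1. the plate stands upright on the pad, squarely facing the lens, let go of (angle between plate's own z axis and vertical below 0.1 rad and z of plate in the frame of pad between -0.005 and 0.005 m and x of plate in the frame of pad between -0.018 and 0.018 m and y of plate in the frame of pad between -0.02 and 0.02 m and angle between the y axis of plate and the y axis of pad, either way round below 0.2 rad and contact force between the fingers and plate below 0.1 N), for 0.2 s.
2. the shutter plunger is pushed all the way down and kept there while the plate stands on the pad (value of joint shutter above 0.0105 m and angle between plate's own z axis and vertical below 0.1 rad and z of plate in the frame of pad between -0.005 and 0.005 m and x of plate in the frame of pad between -0.018 and 0.018 m and y of plate in the frame of pad between -0.02 and 0.02 m and angle between the y axis of plate and the y axis of pad, either way round below 0.2 rad), for 0.3 s.
At the end, for the whole second after the job is handed in: Plate at rest on its short lower edge on the pad, let go: within 0.1 rad of upright, 18 mm (pad x) and 20 mm (pad y) of the pad centre, 5 mm of the pad height, faces within 0.2 rad of square to the lens; plunger, pushed 10.5+ of 12 mm for 0.3 s before, back up within 1.5 mm (all of step 1 and value of joint shutter below 0.0015 m and linear speed of plate below 0.02 m/s and angular speed of plate below 0.15 rad/s); the robot touches nothing.
It fails at once if the lidded jar is shifted by more than 20 mm or knocked over (distance of jar from where it was at the start of the episode above 0.02 m or angle between jar's own z axis and vertical above 0.3 rad).
It fails at once if the potted seedling is shifted by more than 20 mm or knocked over (distance of pot from where it was at the start of the episode above 0.02 m or angle between pot's own z axis and vertical above 0.3 rad).
It fails at once if the glass beaker is shifted by more than 20 mm or knocked over (distance of beaker from where it was at the start of the episode above 0.02 m or angle between beaker's own z axis and vertical above 0.3 rad).
It also fails if it takes over 51 s, if anything falls off the work surface, if the arm or the gripper's body presses on something with over 40 N, if the wrist force passes 120 N, or if a joint passes its speed limit or range.

ROBOT

A 6-joint arm with a two-finger parallel gripper is mounted at the origin on the work surface. World frame = base frame: x ahead of the robot, y to its left, z up, the work surface at z = 0. Lengths are in m, angles in degrees, forces in N, time in s.
With the tool pointing down it reaches from about 0.35 to 0.775 m from the base axis. Payload 5.5 kg.
Tool frame: the origin (TCP) lies midway between the tips of the shut fingers; the grasp point (between the pads) lies 19 mm behind it (bot.grip_depth is the distance from the TCP to the grasp point, in m); y points along the fingers, z is the direction in which the jaws open and shut, and the axes are right-handed (so a half turn about y gives the same grasp; the last joint's range is limited). The gripper opens to 85 mm and grips with 20 to 120 N. Pads are 22 mm wide; open, the fingers measure 114 mm over their backs; the gripper's body (76 mm by 85 mm) begins 54 mm behind the grasp point. The pads swing forward as they close: fully open they stand 13 mm farther back than shut.
Start: joints at [-81.853, 17.945, 2.641, 74.691, 0, 82.002], TCP at [0.16, -0.552, 0.231] pointing down, gripper open.
Joint ranges: [-158.12, 158.12], [-49.38, 96.58], [-58.88, 72.47], [-126.05, 133.96], [-84.25, 85.87], [-180, 180]. Speed limits (degrees/s): [147.25, 147.25, 180, 180, 180, 180].

INTERFACE

Orientations are given as [roll, pitch, yaw] about the fixed x, y, z axes, in that order (R = Rz(yaw) Ry(pitch) Rx(roll)).
In Python, from plant import bot gives the robot as it stands.
- The arm moves only by the tool arm_command, never from a script. Its argument "commands" is a list of rows, each an object of numbers: "gripper": the finger opening in mm, from 0 to 85.4; "tx", "ty", "tz": the shift along the tool's x, y, z in mm; "roll": the turn about the tool's y in degrees. In form: [{"gripper": .., "tx": .., "ty": .., "tz": .., "roll": ..}, ...]. A call has 1 to 10 rows; each row is the pose to reach, as a shift and turn from the pose commanded when the call began, along the tool's axes at that moment; what a row does not reach only later rows make up. A row lasts 1/12 s, in which the tool goes at most 41.7 mm and 7.16 degrees, less where a joint would pass 70% of its speed; a pose out of reach is approached as far as the arm can. A call with a gripper value outside its range is refused whole. The fingers move at their own pace and stop on an object; "force" is the grip in N (left out, the last holds). Time passes only in rows, so rows that repeat a pose let the fingers close. It gives the time, the measured TCP pose, the force and the opening at its end, in the units of the state.
- bot.read_state(): the state, without advancing time (a new reading comes with each control period).
- bot.camera(name): name is "scene" or "side" or "wrist"; returns the picture (400x640x3 uint8, red, green, blue); there is no depth.
- bot.camera_params(name): a dict with "fovy" (degrees; the focal length in pixels is half the picture's height over the tangent of half this angle, whatever the lens; pixels are square), "cx", "cy" (the principal point, pixels), "position" and "attitude" of the camera in the world. Camera axes: x right, y down, z forward; pixel columns grow to the right and rows downward; lengths in m; the calibration is good to about 2 mm. A picture is of the moment at which its call begins: read the wrist's pose just before it. camera_params takes no time and is no camera call; for the wrist camera it gives the pose at the moment of the call.
- bot.sign_off(): hands the job in, once; it reports no verdict.
The state is a dict: "t": time; "qpos": joint angles; "qvel": joint speeds; "joint_efforts": joint torques, N m; "ee_pos": TCP position; "tcp_rot": TCP orientation; "ft_force": force on the tool from outside, world axes, zero at the start; "wrist_torque": the same for the moment, N m; "width": opening from 0.0 (shut) to 1.0 (fully open).
Only numpy, scipy, OpenCV 4.12 (cv2) and the standard library are available. Lean on these libraries where they do the work, as an engineer would, in place of code of your own. Each camera call takes 0.05 s, during which the arm holds its last target. There are 200 camera calls.

## Working session

There is one attempt and no reset: what is moved stays moved. The work goes in short steps, Python scripts to look and compute and a tool call to move; the robot and the scene stay as the last step left them, time stands still between calls to the robot, and variables do not carry over. Pictures are saved under pics/ and viewed, about 8 in all and at most 12, crops included, and the job is handed in when it is done.

Besides the shell and the picture viewer there is one more tool, called after "Emit:" as name(argument=value, ...), one argument or row to a line, values as JSON. arm_command: Moves the arm, as the interface text tells. Its arguments: {"type":"object","properties":{"commands":{"type":"array"},"force":{"type":"number"}},"required":["commands"]}

```bash
ls; mkdir -p pics
python3 - <<'E'
from plant import bot
import cv2
print(bot.read_state())
for n in ("scene","side","wrist"):
    im=bot.camera(n); cv2.imwrite(f"pics/{n}0.png",im[:,:,::-1]); print(n,bot.camera_params(n))
E
```

```text
pics
{'t': 0.0, 'qpos': array([-8.18522374e+01,  1.79906635e+01,  2.57610644e+00,  7.46908663e+01,
        9.66324220e-04,  8.20010432e+01]), 'qvel': array([ 0.04530119,  0.01428231,  0.0304681 , -0.10844583, -0.02779668,
        0.04333462]), 'joint_efforts': array([ 9.71045392e-05, -4.80629718e+01,  2.98529935e+01,  1.93756842e-02,
       -2.46558402e-04, -2.45243612e-06]), 'ee_pos': array([ 0.15982316, -0.55180101,  0.23040407]), 'tcp_rot': array([-9.01042633e+01,  1.56271184e-02, -1.63853296e+02]), 'ft_force': array([-0.21201355, -0.19111202,  0.07980514]), 'wrist_torque': array([-0.03609391, -0.02599112,  0.00505658]), 'width': 0.9989555924912694}
scene {'fovy': 57.70373296783842, 'cx': 319.9973624942268, 'cy': 199.09070509652247, 'position': array([1.07718114, 0.18495853, 0.60006386]), 'attitude': array([-1.34226264e+02,  8.89547198e-02,  1.11043932e+02])}
side {'fovy': 43.203742234539284, 'cx': 315.87113704534846, 'cy': 199.36853589667786, 'position': array([0.37166671, 0.78672292, 0.68631929]), 'attitude': array([-123.39840167,    0.29664711, -162.4185732 ])}
wrist {'fovy': 64.83496089087333, 'cx': 317.0858143512249, 'cy': 198.9291257638818, 'position': array([ 0.22247059, -0.5333377 ,  0.37287541]), 'attitude': array([ 1.64899892e+02,  1.05891746e-01, -7.39033455e+01])}
```

View pics/scene0.png

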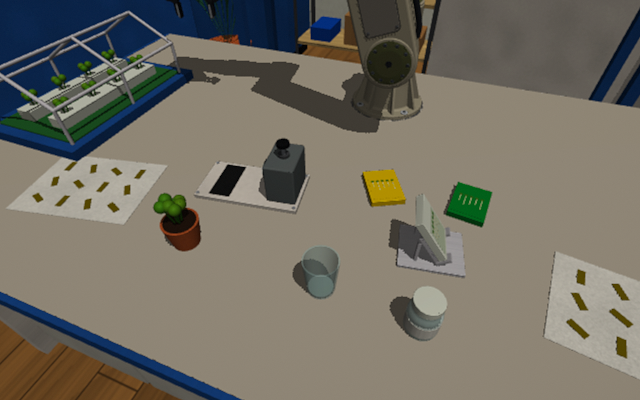

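View pics/side0.png

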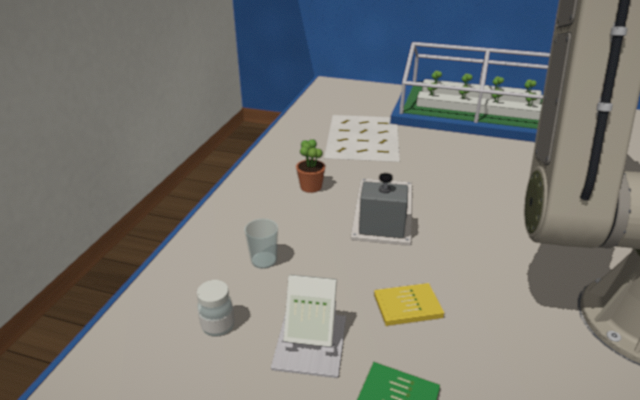

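The scene shows the stand at about (252,187), with its pad at (228,180) and plunger at (283,147). The cradle with the white plate is at (432,245), the jar at (425,315), the beaker at (320,272) and the pot at (180,228). The side view shows the stand at (384,212) and the cradle at (311,325). I'll enlarge both views.

Run:
```python
import cv2, numpy as np
s=cv2.imread("pics/scene0.png"); d=cv2.imread("pics/side0.png")
def c(im,x,y): 
    p=cv2.resize(im[y:y+100,x:x+133],(399,300),interpolation=cv2.INTER_CUBIC)
    return np.clip(p*1.3,0,255).astype('u1')
cv2.imwrite("pics/crop1.png",np.vstack([np.hstack([c(s,185,125),c(s,365,185)]),np.hstack([c(d,320,160),c(d,250,275)])]))
```

```text
(no output)
```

View pics/crop1.png

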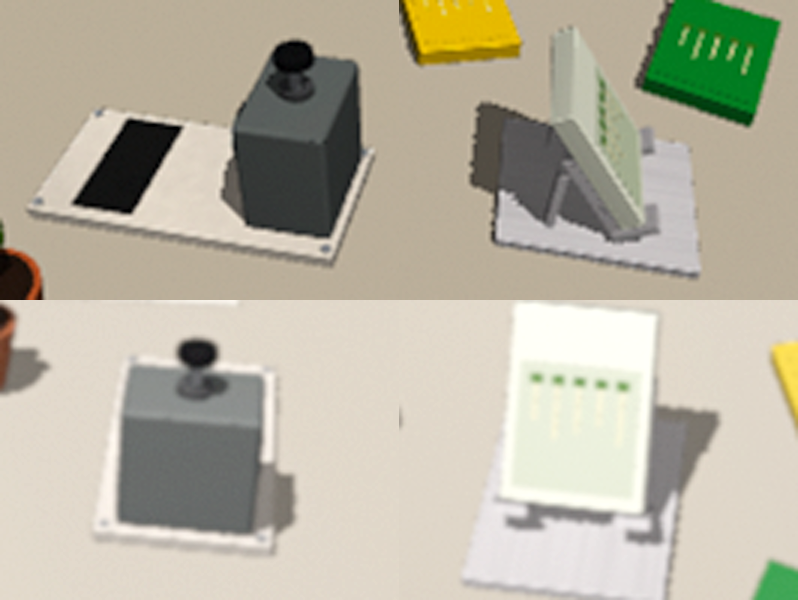

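The crops show the corners of the base, pad and block, plus the plate's upper edge and face, so I'll fit both poses.

```bash
cat > h.py <<'E'
import numpy as np
from scipy.spatial.transform import Rotation as R
from scipy.optimize import least_squares
def proj(c,P):
    f=200/np.tan(np.radians(c["fovy"])/2)
    q=R.from_euler("xyz",c["attitude"],degrees=True).inv().apply(np.atleast_2d(P)-c["position"])
    return np.c_[c["cx"]+f*q[:,0]/q[:,2], c["cy"]+f*q[:,1]/q[:,2]]
def ray(c,u,z):
    f=200/np.tan(np.radians(c["fovy"])/2)
    d=R.from_euler("xyz",c["attitude"],degrees=True).apply([(u[0]-c["cx"])/f,(u[1]-c["cy"])/f,1])
    return c["position"]+d*(z-c["position"][2])/d[2]
def fit(obs,x0):  # obs: list of (cam, localpts, pixels); x=(x,y,yaw)
    def r(x):
        T=lambda P:R.from_euler("z",x[2]).apply(P)+[x[0],x[1],0]
        return np.concatenate([(proj(c,T(np.array(P,float)))-u).ravel() for c,P,u in obs])
    s=least_squares(r,x0,loss="soft_l1"); return s.x, r(s.x).reshape(-1,2)
c6,s6=np.cos(.6),np.sin(.6)
def plate(p):  # plate -> cradle frame
    p=np.array(p,float); return np.c_[p[:,0],20e-3+p[:,1]*c6-p[:,2]*s6,24e-3+p[:,1]*s6+p[:,2]*c6]
E
python3 - <<'E'
from plant import bot
from h import *
S,D=bot.camera_params("scene"),bot.camera_params("side")
a=lambda L,x,y:np.array(L,float)/3+[x,y]
m=lambda L:np.array(L)/1000
st=[(S,m([[-55,-40,14],[55,-40,14],[55,-90,14],[-55,-90,14],[65,-125,12],[-65,-125,12],[65,125,12],[-65,125,12],[50,120,112],[50,50,112],[-50,120,112],[0,85,148]]),
 a([[183,126],[128,212],[75,203],[130,120],[32,207],[100,108],[331,258],[373,150],[327,140],[236,128],[357,60],[294,53]],185,125)),
 (D,m([[65,125,12],[-65,125,12],[0,85,148]]),a([[97,535-300],[272,545-300],[198,347-300]],320,160))]
for y in (0,.5,-.5):
  x,r=fit(st,[.5,-.25,y]); print("stand",x,np.abs(r).max(),'\n',r.round(1).tolist())
cr=[(S,m([[55,-65,8],[55,65,8],[-55,65,8]]),a([[97,239],[298,269],[292,141]],365,185)),
 (S,plate(m([[40,-8,110],[40,8,110],[-40,-8,110],[-40,8,110]])),a([[154,122],[174,118],[158,30],[178,30]],365,185)),
 (D,plate(m([[40,8,110],[-40,8,110],[-40,8,0],[40,8,0]])),a([[114,3],[259,12],[246,213],[101,197]],250,275))]
x,r=fit(cr,[.5,.15,0]); print("cradle",x,np.abs(r).max(),r.round(1).tolist())
for n,u in dict(jar=(423,328),beaker=(320,287),pot=(184,242)).items(): print(n,ray(S,u,0))
E
```

```text
stand [ 0.52141916 -0.20207063  0.14662713] 1.928332464200139 
 [[0.3, -0.1], [1.7, 0.3], [-0.5, 0.2], [-0.4, -0.8], [-1.6, 0.1], [-1.3, -0.4], [1.1, -0.3], [0.8, -0.9], [-0.2, 0.3], [-1.8, -0.3], [1.6, -0.6], [0.4, -0.7], [-1.9, -1.8], [0.1, 0.6], [-0.3, 0.3]]
stand [ 0.52141916 -0.20207063  0.14662711] 1.9283332566848799 
 [[0.3, -0.1], [1.7, 0.3], [-0.5, 0.2], [-0.4, -0.8], [-1.6, 0.1], [-1.3, -0.4], [1.1, -0.3], [0.8, -0.9], [-0.2, 0.3], [-1.8, -0.3], [1.6, -0.6], [0.4, -0.7], [-1.9, -1.8], [0.1, 0.6], [-0.3, 0.3]]
stand [ 0.52141916 -0.20207063  0.14662713] 1.9283327402250734 
 [[0.3, -0.1], [1.7, 0.3], [-0.5, 0.2], [-0.4, -0.8], [-1.6, 0.1], [-1.3, -0.4], [1.1, -0.3], [0.8, -0.9], [-0.2, 0.3], [-1.8, -0.3], [1.6, -0.6], [0.4, -0.7], [-1.9, -1.8], [0.1, 0.6], [-0.3, 0.3]]
cradle [0.562838   0.22904087 0.17229484] 2.1446491393764973 [[-0.1, -0.1], [1.3, 0.7], [-1.2, 0.5], [-1.2, 0.0], [0.6, -1.0], [-2.1, 0.5], [-1.0, -2.0], [0.3, -0.2], [-0.0, 1.0], [-0.5, 1.1], [-0.1, 1.5]]
jar [0.73758655 0.24484995 0.        ]
beaker [0.72536809 0.04860772 0.        ]
pot [ 0.72641234 -0.25916042  0.        ]
```

The fits agree to about 2 px, roughly 3 mm:
- **Stand:** (0.521, -0.202), yaw 8.4°
- **Cradle:** (0.563, 0.229), yaw 9.9°

The tool only points down, so I'll straddle the plate's upper edge, push it upright on its ledges, then grip. First I'll move above the cradle.

```bash
cat >> h.py <<'E'
CR=(.5628,.2290,9.87); ST=(.5214,-.2021,8.40)
def loc(F,x,y,z):
    return np.r_[R.from_euler("z",F[2],degrees=True).apply([x,y,0])[:2]+F[:2],z]
def go(p,yaw=None):  # target TCP, yaw of tool x
    from plant import bot
    s=bot.read_state(); q=R.from_euler("xyz",s["tcp_rot"],degrees=True)
    d=q.inv().apply(np.array(p)-s["ee_pos"])*1000
    r=0 if yaw is None else -((yaw-s["tcp_rot"][2]+180)%360-180)
    print("t",round(s["t"],2),"tcp",s["ee_pos"].round(4),s["tcp_rot"].round(1),"F",s["ft_force"].round(1),"w",round(s["width"],3),"-> tx,ty,tz",d.round(1),"roll",round(r,1))
E
python3 -c "
from h import *
go(loc(CR,0,-.033,.22),9.87-180)"
```

```text
t 0.15 tcp [ 0.1599 -0.552   0.2306] [ -90.1    0.  -163.9] F [0.3 0.1 0.3] w 0.999 -> tx,ty,tz [-600.6   11.6 -605.3] roll 6.3
```

Emit:
arm_command(
  commands=[
    {"tx": -600,"ty": 0,"tz": -605,"roll": 6.2},
    {"tx": -600,"ty": 0,"tz": -605,"roll": 6.2},
    {"tx": -600,"ty": 0,"tz": -605,"roll": 6.2},
    {"tx": -600,"ty": 0,"tz": -605,"roll": 6.2},
    {"tx": -600,"ty": 0,"tz": -605,"roll": 6.2},
    {"tx": -600,"ty": 0,"tz": -605,"roll": 6.2},
    {"tx": -600,"ty": 0,"tz": -605,"roll": 6.2},
    {"tx": -600,"ty": 0,"tz": -605,"roll": 6.2},
    {"tx": -600,"ty": 0,"tz": -605,"roll": 6.2},
    {"tx": -600,"ty": 0,"tz": -605,"roll": 6.2},
  ],
)

```text
invalid input
```

```bash
python3 -c "
from h import *
go(loc(CR,0,-.033,.22),9.87-180)"
```

```text
t 0.15 tcp [ 0.1599 -0.552   0.2306] [ -90.1    0.  -163.9] F [0.3 0.1 0.3] w 0.999 -> tx,ty,tz [-600.6   11.6 -605.3] roll 6.3
```

Emit:
arm_command(
  commands=[
    {"gripper": 85,"tx": -600,"ty": 0,"tz": -605,"roll": 6},
    {"gripper": 85,"tx": -600,"ty": 0,"tz": -605,"roll": 6},
    {"gripper": 85,"tx": -600,"ty": 0,"tz": -605,"roll": 6},
    {"gripper": 85,"tx": -600,"ty": 0,"tz": -605,"roll": 6},
    {"gripper": 85,"tx": -600,"ty": 0,"tz": -605,"roll": 6},
    {"gripper": 85,"tx": -600,"ty": 0,"tz": -605,"roll": 6},
    {"gripper": 85,"tx": -600,"ty": 0,"tz": -605,"roll": 6},
    {"gripper": 85,"tx": -600,"ty": 0,"tz": -605,"roll": 6},
    {"gripper": 85,"tx": -600,"ty": 0,"tz": -605,"roll": 6},
    {"gripper": 85,"tx": -600,"ty": 0,"tz": -605,"roll": 6},
  ],
  force=30,
)

```text
t: 0.98
ee_pos: [0.3598, -0.1846, 0.2313]
tcp_rot: [-90.0, 0.0, -169.9]
ft_force: [1.2, -0.1, -0.4]
width: 0.993
```

```bash
python3 -c "
from h import *
go(loc(CR,0,-.033,.22),9.87-180)"
```

```text
t 0.98 tcp [ 0.3598 -0.1846  0.2313] [ -90.     0.  -169.9] F [ 1.2 -0.1 -0.4] w 0.993 -> tx,ty,tz [-272.4   11.3 -338.6] roll 0.2
```

Emit:
arm_command(
  commands=[
    {"gripper": 85,"tx": -270,"ty": 0,"tz": -339,"roll": 0},
    {"gripper": 85,"tx": -270,"ty": 0,"tz": -339,"roll": 0},
    {"gripper": 85,"tx": -270,"ty": 0,"tz": -339,"roll": 0},
    {"gripper": 85,"tx": -270,"ty": 0,"tz": -339,"roll": 0},
    {"gripper": 85,"tx": -270,"ty": 0,"tz": -339,"roll": 0},
    {"gripper": 85,"tx": -270,"ty": 0,"tz": -339,"roll": 0},
    {"gripper": 85,"tx": -270,"ty": 0,"tz": -339,"roll": 0},
    {"gripper": 85,"tx": -270,"ty": 0,"tz": -339,"roll": 0},
    {"gripper": 85,"tx": -270,"ty": 0,"tz": -339,"roll": 0},
    {"gripper": 85,"tx": -270,"ty": 0,"tz": -339,"roll": 0},
  ],
)

```text
t: 1.82
ee_pos: [0.5579, 0.1821, 0.231]
tcp_rot: [-90.0, -0.0, -169.8]
ft_force: [0.6, -0.6, -0.1]
width: 0.996
```

Run:
```python
from h import *
from plant import bot
import cv2
go(loc(CR,0,-.033,.22),9.87-180)
c=bot.camera_params("wrist"); im=bot.camera("wrist")[:,:,::-1].copy()
m=lambda L:np.array(L)/1000
T=lambda P:R.from_euler("z",CR[2],degrees=True).apply(P)+[CR[0],CR[1],0]
for P in (m([[55,-65,8],[55,65,8],[-55,65,8],[-55,-65,8]]),plate(m([[40,-8,110],[40,8,110],[-40,8,110],[-40,-8,110]])),plate(m([[40,8,0],[-40,8,0]]))):
    for u in proj(c,T(P)): cv2.circle(im,tuple(int(v) for v in u),3,(0,0,255),1)
cv2.imwrite("pics/w1.png",im)
```

```text
t 1.82 tcp [0.5579 0.1821 0.231 ] [ -90.    -0.  -169.8] F [ 0.6 -0.6 -0.1] w 0.996 -> tx,ty,tz [-12.9  11.  -12.2] roll 0.4
```

View pics/w1.png

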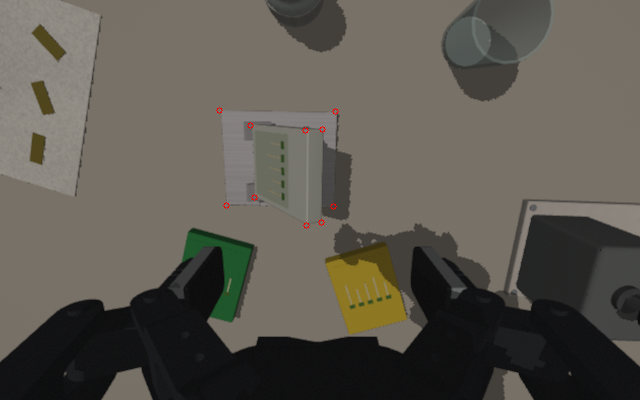

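The wrist view puts the predicted cradle and plate corners (red) within about 1–2 px of the real ones. The plate's top edge runs from (313,130) to (314,224). I'll centre and descend to straddle it.

Emit:
arm_command(
  commands=[
    {"gripper": 85,"tx": -13,"ty": 0,"tz": -12,"roll": 0},
    {"gripper": 85,"tx": -13,"ty": 0,"tz": -12,"roll": 0},
    {"gripper": 85,"tx": -13,"ty": 40,"tz": -12,"roll": 0},
    {"gripper": 85,"tx": -13,"ty": 75,"tz": -12,"roll": 0},
    {"gripper": 85,"tx": -13,"ty": 105,"tz": -12,"roll": 0},
    {"gripper": 85,"tx": -13,"ty": 125,"tz": -12,"roll": 0},
    {"gripper": 85,"tx": -13,"ty": 135,"tz": -12,"roll": 0},
    {"gripper": 85,"tx": -13,"ty": 135,"tz": -12,"roll": 0},
  ],
)

```text
t: 2.53
ee_pos: [0.5669, 0.1877, 0.0937]
tcp_rot: [-90.2, -0.3, -169.4]
ft_force: [-0.8, -1.4, -0.7]
width: 0.997
```

Run:
```python
from h import *
go(loc(CR,0,-.033,.094),9.87-180)
```

```text
t 2.53 tcp [0.5669 0.1877 0.0937] [ -90.2   -0.3 -169.4] F [-0.8 -1.4 -0.7] w 0.997 -> tx,ty,tz [-3.2 -0.2 -8.3] roll 0.7
```

Emit:
arm_command(
  commands=[
    {"gripper": 60,"tx": -3,"ty": 0,"tz": -8,"roll": 0.6},
    {"gripper": 44,"tx": -3,"ty": 0,"tz": -8,"roll": 0.6},
    {"gripper": 44,"tx": -3,"ty": 0,"tz": -8,"roll": 0.6},
    {"gripper": 44,"tx": -3,"ty": 0,"tz": -8,"roll": 0.6},
    {"gripper": 44,"tx": -3,"ty": 0,"tz": -14,"roll": 0.6},
    {"gripper": 44,"tx": -3,"ty": 0,"tz": -20,"roll": 0.6},
    {"gripper": 42,"tx": -3,"ty": 0,"tz": -26,"roll": 0.6},
    {"gripper": 40,"tx": -3,"ty": 0,"tz": -32,"roll": 0.6},
    {"gripper": 38,"tx": -3,"ty": 0,"tz": -36,"roll": 0.6},
    {"gripper": 38,"tx": -3,"ty": 0,"tz": -36,"roll": 0.6},
  ],
)

```text
t: 3.37
ee_pos: [0.5693, 0.207, 0.0964]
tcp_rot: [-91.1, -0.0, -168.1]
ft_force: [0.5, -0.3, -0.2]
width: 0.446
```

Run:
```python
from h import *
from plant import bot
import cv2
go(loc(CR,0,.0186,.095),9.87-180)
a=bot.camera("scene")[170:303,365:542,::-1]; b=bot.camera("side")[240:373,230:407,::-1]
im=cv2.resize(np.hstack([a,b]),None,fx=2.25,fy=2.25,interpolation=cv2.INTER_CUBIC)
cv2.imwrite("pics/p2.png",np.clip(im*1.3,0,255).astype('u1'))
```

```text
t 3.37 tcp [0.5693 0.207  0.0964] [ -91.1   -0.  -168.1] F [ 0.5 -0.3 -0.2] w 0.446 -> tx,ty,tz [  1.1   2.2 -41.4] roll 2.0
```

View pics/p2.png

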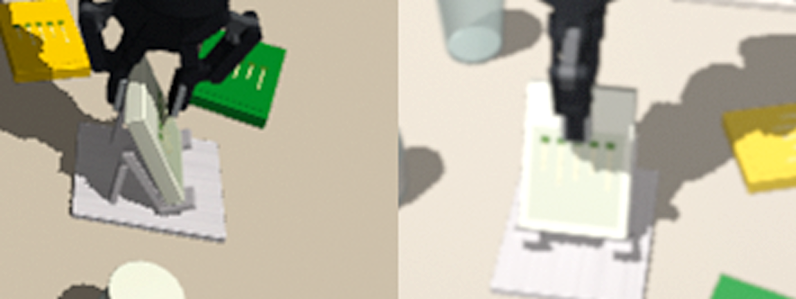

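The plate is pivoting up on its ledges between the fingers, as planned. I'll let the arm settle and read again.

Emit:
arm_command(
  commands=[
    {"gripper": 38,"tx": 0,"ty": 0,"tz": 0,"roll": 0},
    {"gripper": 38,"tx": 0,"ty": 0,"tz": 0,"roll": 0},
    {"gripper": 38,"tx": 0,"ty": 0,"tz": 0,"roll": 0},
  ],
)

```text
t: 3.72
ee_pos: [0.5693, 0.2064, 0.0962]
tcp_rot: [-91.1, -0.0, -168.1]
ft_force: [0.4, 0.3, -0.6]
width: 0.444
```

Run:
```python
from h import *
go(loc(CR,0,.0186,.095),9.87-180)
```

```text
t 3.72 tcp [0.5693 0.2064 0.0962] [ -91.1   -0.  -168.1] F [ 0.4  0.3 -0.6] w 0.444 -> tx,ty,tz [  1.1   2.  -42. ] roll 2.0
```

```bash
python3 -c "
from plant import bot
s=bot.read_state();print(s['qpos'].round(2),s['joint_efforts'].round(1),s['wrist_torque'].round(2))"
```

```text
[ 11.8   25.23  -6.09  58.71   1.09 179.94] [  0.2 -52.9  27.7   0.    0.2  -0. ] [-0.09  0.01  0.02]
```

Joint 6 is at its 180° limit, so I need the half-turned grasp. I'll lower the plate back onto its rails, rise and turn the tool.

Emit:
arm_command(
  commands=[
    {"gripper": 46,"tx": 0,"ty": 0,"tz": 7,"roll": 0},
    {"gripper": 46,"tx": 0,"ty": 0,"tz": 14,"roll": 0},
    {"gripper": 50,"tx": 0,"ty": 0,"tz": 20,"roll": 0},
    {"gripper": 85,"tx": 0,"ty": 0,"tz": 20,"roll": 0},
    {"gripper": 85,"tx": 0,"ty": 0,"tz": 20,"roll": 0},
    {"gripper": 85,"tx": 0,"ty": -40,"tz": 20,"roll": 0},
    {"gripper": 85,"tx": 0,"ty": -80,"tz": 20,"roll": 0},
    {"gripper": 85,"tx": 0,"ty": -110,"tz": 20,"roll": 0},
    {"gripper": 85,"tx": 0,"ty": -110,"tz": 20,"roll": -7},
    {"gripper": 85,"tx": 0,"ty": -110,"tz": 20,"roll": -14},
  ],
)

```text
t: 4.55
ee_pos: [0.5756, 0.1853, 0.2093]
tcp_rot: [-91.0, 0.6, -153.8]
ft_force: [-0.8, 1.0, 0.0]
width: 0.995
```

Emit:
arm_command(
  commands=[
    {"gripper": 85,"tx": 0,"ty": 0,"tz": 0,"roll": -70},
    {"gripper": 85,"tx": 0,"ty": 0,"tz": 0,"roll": -70},
    {"gripper": 85,"tx": 0,"ty": 0,"tz": 0,"roll": -70},
    {"gripper": 85,"tx": 0,"ty": 0,"tz": 0,"roll": -70},
    {"gripper": 85,"tx": 0,"ty": 0,"tz": 0,"roll": -70},
    {"gripper": 85,"tx": 0,"ty": 0,"tz": 0,"roll": -70},
    {"gripper": 85,"tx": 0,"ty": 0,"tz": 0,"roll": -70},
    {"gripper": 85,"tx": 0,"ty": 0,"tz": 0,"roll": -70},
    {"gripper": 85,"tx": 0,"ty": 0,"tz": 0,"roll": -70},
    {"gripper": 85,"tx": 0,"ty": 0,"tz": 0,"roll": -70},
  ],
)

```text
t: 5.38
ee_pos: [0.5738, 0.185, 0.206]
tcp_rot: [-90.1, 1.1, -83.8]
ft_force: [0.8, 0.0, 0.4]
width: 0.994
```

Emit:
arm_command(
  commands=[
    {"gripper": 85,"tx": 0,"ty": 0,"tz": 0,"roll": -70},
    {"gripper": 85,"tx": 0,"ty": 0,"tz": 0,"roll": -70},
    {"gripper": 85,"tx": 0,"ty": 0,"tz": 0,"roll": -70},
    {"gripper": 85,"tx": 0,"ty": 0,"tz": 0,"roll": -70},
    {"gripper": 85,"tx": 0,"ty": 0,"tz": 0,"roll": -70},
    {"gripper": 85,"tx": 0,"ty": 0,"tz": 0,"roll": -70},
    {"gripper": 85,"tx": 0,"ty": 0,"tz": 0,"roll": -70},
    {"gripper": 85,"tx": 0,"ty": 0,"tz": 0,"roll": -70},
    {"gripper": 85,"tx": 0,"ty": 0,"tz": 0,"roll": -70},
    {"gripper": 85,"tx": 0,"ty": 0,"tz": 0,"roll": -70},
  ],
)

```text
t: 6.22
ee_pos: [0.5738, 0.185, 0.206]
tcp_rot: [-89.0, 0.5, -13.8]
ft_force: [0.0, 0.3, 0.2]
width: 0.994
```

Run:
```python
from h import *
go(loc(CR,0,-.033,.2),9.87)
```

```text
t 6.22 tcp [0.5738 0.185  0.206 ] [-89.    0.5 -13.8] F [0.  0.3 0.2] w 0.994 -> tx,ty,tz [-7.9  6.2  9.7] roll -23.7
```

Emit:
arm_command(
  commands=[
    {"gripper": 85,"tx": -8,"ty": 0,"tz": 10,"roll": -23.7},
    {"gripper": 85,"tx": -8,"ty": 0,"tz": 10,"roll": -23.7},
    {"gripper": 85,"tx": -8,"ty": 0,"tz": 10,"roll": -23.7},
    {"gripper": 85,"tx": -8,"ty": 0,"tz": 10,"roll": -23.7},
    {"gripper": 85,"tx": -8,"ty": 0,"tz": 10,"roll": -23.7},
    {"gripper": 85,"tx": -8,"ty": 0,"tz": 10,"roll": -23.7},
  ],
)

```text
t: 6.72
ee_pos: [0.5685, 0.1967, 0.2063]
tcp_rot: [-88.9, 0.1, 9.5]
ft_force: [0.3, -0.4, 0.0]
width: 0.996
```

Run:
```python
from h import *
from plant import bot
import cv2
go(loc(CR,0,-.033,.094),9.87)
print(bot.read_state()["qpos"].round(1))
m=lambda L:np.array(L)/1000
T=lambda P:R.from_euler("z",CR[2],degrees=True).apply(P)+[CR[0],CR[1],0]
out=[]
for n,(x,y) in dict(scene=(365,170),side=(230,240)).items():
    c=bot.camera_params(n); im=cv2.resize(bot.camera(n)[y:y+133,x:x+177,::-1],None,fx=2.25,fy=2.25,interpolation=cv2.INTER_CUBIC)
    for P in (m([[55,-65,8],[55,65,8],[-55,65,8]]),plate(m([[40,-8,110],[40,8,110],[-40,8,110],[-40,-8,110],[40,8,0],[-40,8,0]]))):
        for u in (proj(c,T(P))-[x,y])*2.25: cv2.circle(im,tuple(int(v) for v in u),3,(0,0,255),1)
    out.append(im)
cv2.imwrite("pics/p3.png",np.hstack(out))
```

```text
t 6.72 tcp [0.5685 0.1967 0.2063] [-88.9   0.1   9.5] F [ 0.3 -0.4  0. ] w 0.996 -> tx,ty,tz [  0.  112.2  -2.3] roll -0.4
[10.9 21.3  3.9 72.6  1.1  1.4]
```

View pics/p3.png

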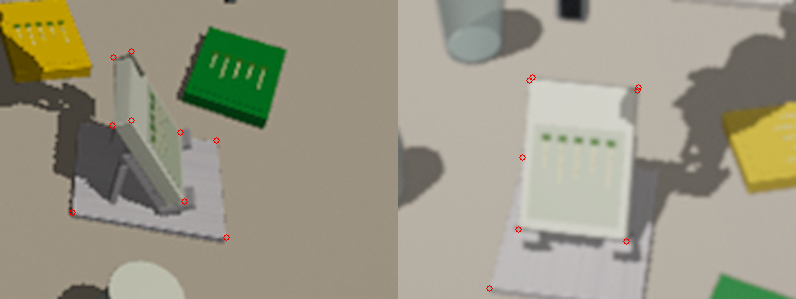

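The plate is back in its seat, with all marks within a few mm. I'll descend and repeat with the half-turned tool (tool z = cradle +y).

Emit:
arm_command(
  commands=[
    {"gripper": 85,"tx": 0,"ty": 40,"tz": -2,"roll": -0.4},
    {"gripper": 85,"tx": 0,"ty": 75,"tz": -2,"roll": -0.4},
    {"gripper": 85,"tx": 0,"ty": 100,"tz": -2,"roll": -0.4},
    {"gripper": 80,"tx": 0,"ty": 112,"tz": -2,"roll": -0.4},
    {"gripper": 60,"tx": 0,"ty": 112,"tz": -2,"roll": -0.4},
    {"gripper": 44,"tx": 0,"ty": 112,"tz": -2,"roll": -0.4},
    {"gripper": 44,"tx": 0,"ty": 112,"tz": -2,"roll": -0.4},
    {"gripper": 44,"tx": 0,"ty": 112,"tz": -2,"roll": -0.4},
  ],
)

```text
t: 7.48
ee_pos: [0.5698, 0.1969, 0.096]
tcp_rot: [-88.9, -0.1, 9.9]
ft_force: [0.3, 0.6, 1.3]
width: 0.517
```

Emit:
arm_command(
  commands=[
    {"gripper": 44,"tx": 0,"ty": 0,"tz": 6,"roll": 0},
    {"gripper": 44,"tx": 0,"ty": 0,"tz": 12,"roll": 0},
    {"gripper": 42,"tx": 0,"ty": 0,"tz": 18,"roll": 0},
    {"gripper": 40,"tx": 0,"ty": 0,"tz": 24,"roll": 0},
    {"gripper": 38,"tx": 0,"ty": 0,"tz": 30,"roll": 0},
    {"gripper": 36,"tx": 0,"ty": 0,"tz": 35,"roll": 0},
    {"gripper": 34,"tx": 0,"ty": 0,"tz": 40,"roll": 0},
    {"gripper": 32,"tx": 0,"ty": 0,"tz": 44,"roll": 0},
    {"gripper": 30,"tx": 0,"ty": 0,"tz": 47,"roll": 0},
    {"gripper": 28,"tx": 0,"ty": 0,"tz": 49,"roll": 0},
  ],
)

```text
t: 8.32
ee_pos: [0.5598, 0.2454, 0.0951]
tcp_rot: [-88.9, 0.1, 10.0]
ft_force: [0.6, -0.6, 0.3]
width: 0.328
```

Run:
```python
from h import *
from plant import bot
import cv2
go(loc(CR,0,.0186,.095),9.87)
a=bot.camera("scene")[170:303,365:542,::-1]; b=bot.camera("side")[240:373,230:407,::-1]
im=cv2.resize(np.hstack([a,b]),None,fx=2.25,fy=2.25,interpolation=cv2.INTER_CUBIC)
cv2.imwrite("pics/p4.png",np.clip(im*1.3,0,255).astype('u1'))
```

```text
t 8.32 tcp [0.5598 0.2454 0.0951] [-88.9   0.1  10. ] F [ 0.6 -0.6  0.3] w 0.328 -> tx,ty,tz [0.2 0.1 1.9] roll 0.1
```

View pics/p4.png

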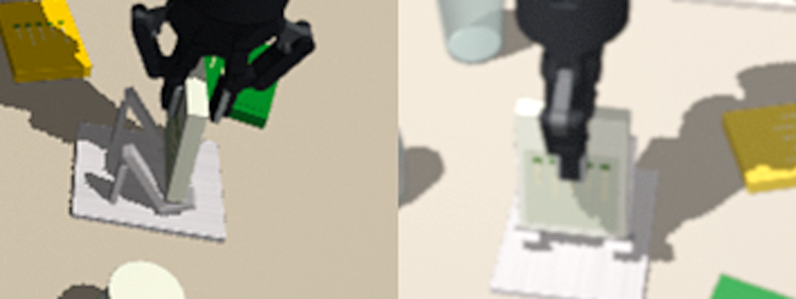

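The plate stands upright on its ledges between the fingers. I'll grip it and lift straight up.

Emit:
arm_command(
  commands=[
    {"gripper": 22,"tx": 0,"ty": 0,"tz": 1,"roll": 0},
    {"gripper": 16,"tx": 0,"ty": 0,"tz": 1,"roll": 0},
    {"gripper": 8,"tx": 0,"ty": 0,"tz": 1,"roll": 0},
    {"gripper": 8,"tx": 0,"ty": 0,"tz": 1,"roll": 0},
    {"gripper": 8,"tx": 0,"ty": 0,"tz": 1,"roll": 0},
    {"gripper": 8,"tx": 0,"ty": -8,"tz": 1,"roll": 0},
    {"gripper": 8,"tx": 0,"ty": -25,"tz": 1,"roll": 0},
    {"gripper": 8,"tx": 0,"ty": -55,"tz": 1,"roll": 0},
    {"gripper": 8,"tx": 0,"ty": -90,"tz": 1,"roll": 0},
    {"gripper": 8,"tx": 0,"ty": -125,"tz": 1,"roll": 0},
  ],
  force=35,
)

```text
t: 9.25
ee_pos: [0.5593, 0.2442, 0.221]
tcp_rot: [-88.8, 0.2, 10.0]
ft_force: [1.0, 0.6, -0.5]
width: 0.184
```

Emit:
arm_command(
  commands=[
    {"gripper": 8,"tx": 0,"ty": -30,"tz": 0,"roll": 0},
    {"gripper": 8,"tx": 0,"ty": -40,"tz": 0,"roll": 0},
    {"gripper": 8,"tx": 0,"ty": -40,"tz": 0,"roll": 0},
  ],
)

```text
t: 9.5
ee_pos: [0.562, 0.2439, 0.2637]
tcp_rot: [-88.8, -0.3, 10.0]
ft_force: [-0.7, 0.7, -1.3]
width: 0.183
```

Run:
```python
from h import *
from plant import bot
import cv2
go(loc(ST,0,-.065,.26),ST[2])
a=bot.camera("scene")[110:243,385:562,::-1]; b=bot.camera("side")[200:333,230:407,::-1]
im=cv2.resize(np.hstack([a,b]),None,fx=2.25,fy=2.25,interpolation=cv2.INTER_CUBIC)
cv2.imwrite("pics/p5.png",np.clip(im*1.3,0,255).astype('u1'))
```

```text
t 9.5 tcp [0.562  0.2439 0.2637] [-88.8  -0.3  10. ] F [-0.7  0.7 -1.3] w 0.183 -> tx,ty,tz [-119.1   -7.3 -497.1] roll 1.6
```

View pics/p5.png

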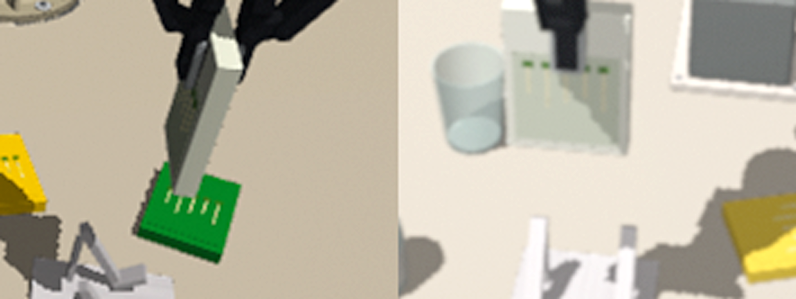

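The plate is held at 15.6 mm opening. I'll check its tilt with a quick fit from these corners before carrying it.

Run:
```python
from h import *
from plant import bot
S,D=bot.camera_params("scene"),bot.camera_params("side")
m=lambda L:np.array(L)/1000
a=lambda L,x,y:np.array(L,float)/2.25+[x,y]
obs=[(S,m([[40,-8,110],[40,8,110],[40,-8,0],[40,8,0],[-40,-8,0]]),a([[213,64],[240,69],[172,190],[197,193],[166,131]],385,110)),
(D,m([[40,8,0],[-40,8,0],[40,8,105],[-40,8,105]]),a([[110,148],[229,154],[105,8],[235,10]],230,200))]
s0=bot.read_state()["ee_pos"]
def r(x):
    q=R.from_euler("xyz",x[3:]); return np.concatenate([(proj(c,q.apply(P)+x[:3])-u).ravel() for c,P,u in obs])
s=least_squares(r,[*s0[:2],s0[2]-.066,0,0,.17],loss="soft_l1")
print(s.x[:3].round(4),np.degrees(s.x[3:]).round(1),r(s.x).reshape(-1,2).round(1).tolist())
```

```text
[0.5598 0.247  0.1965] [ 3.   0.2 10.6] [[-0.3, 0.2], [-0.2, -1.4], [0.9, 1.2], [0.2, 0.7], [-0.7, -3.5], [0.0, -1.2], [1.3, 0.2], [-0.7, -0.2], [-0.2, 2.5]]
```

Emit:
arm_command(
  commands=[
    {"gripper": 8,"tx": -119,"ty": -2,"tz": -497,"roll": 1.6},
    {"gripper": 8,"tx": -119,"ty": -2,"tz": -497,"roll": 1.6},
    {"gripper": 8,"tx": -119,"ty": -2,"tz": -497,"roll": 1.6},
    {"gripper": 8,"tx": -119,"ty": -2,"tz": -497,"roll": 1.6},
    {"gripper": 8,"tx": -119,"ty": -2,"tz": -497,"roll": 1.6},
    {"gripper": 8,"tx": -119,"ty": -2,"tz": -497,"roll": 1.6},
    {"gripper": 8,"tx": -119,"ty": -2,"tz": -497,"roll": 1.6},
    {"gripper": 8,"tx": -119,"ty": -2,"tz": -497,"roll": 1.6},
    {"gripper": 8,"tx": -119,"ty": -2,"tz": -497,"roll": 1.6},
    {"gripper": 8,"tx": -119,"ty": -2,"tz": -497,"roll": 1.6},
  ],
)

```text
t: 10.43
ee_pos: [0.5333, -0.1741, 0.2512]
tcp_rot: [-88.7, 0.3, 8.4]
ft_force: [0.4, 0.1, -1.8]
width: 0.183
```

Run:
```python
from h import *
go(loc(ST,0,-.065,.26),ST[2])
```

```text
t 10.43 tcp [ 0.5333 -0.1741  0.2512] [-88.7   0.3   8.4] F [ 0.4  0.1 -1.8] w 0.183 -> tx,ty,tz [-15.9 -10.8 -90.7] roll -0.0
```

Emit:
arm_command(
  commands=[
    {"gripper": 8,"tx": -16,"ty": 0,"tz": -91,"roll": 0},
    {"gripper": 8,"tx": -16,"ty": 0,"tz": -91,"roll": 0},
    {"gripper": 8,"tx": -16,"ty": 0,"tz": -92,"roll": 0},
    {"gripper": 8,"tx": -16,"ty": 40,"tz": -92,"roll": 0},
    {"gripper": 8,"tx": -16,"ty": 80,"tz": -92,"roll": 0},
    {"gripper": 8,"tx": -16,"ty": 115,"tz": -92,"roll": 0},
    {"gripper": 8,"tx": -16,"ty": 135,"tz": -92,"roll": 0},
    {"gripper": 8,"tx": -16,"ty": 145,"tz": -92,"roll": 0},
    {"gripper": 8,"tx": -16,"ty": 145,"tz": -92,"roll": 0},
    {"gripper": 8,"tx": -16,"ty": 145,"tz": -92,"roll": 0},
  ],
)

```text
t: 11.27
ee_pos: [0.5315, -0.263, 0.1067]
tcp_rot: [-88.8, 0.2, 8.4]
ft_force: [0.9, -0.4, -0.5]
width: 0.187
```

Run:
```python
from h import *
from plant import bot
import cv2
go(loc(ST,0,-.067,.081),ST[2])
T=lambda P:R.from_euler("z",ST[2],degrees=True).apply(np.array(P)/1000)+[ST[0],ST[1],0]
out=[]
for n,(x,y) in dict(scene=(170,90),side=(320,110)).items():
    c=bot.camera_params(n); im=cv2.resize(bot.camera(n)[y:y+133,x:x+133,::-1],None,fx=3,fy=3,interpolation=cv2.INTER_CUBIC)
    for u in (proj(c,T([[55,-40,14],[55,-90,14],[-55,-90,14],[-55,-40,14]]))-[x,y])*3: cv2.circle(im,tuple(int(v) for v in u),3,(0,0,255),1)
    out.append(im)
cv2.imwrite("pics/p6.png",np.clip(np.hstack(out)*1.3,0,255).astype('u1'))
```

```text
t 11.27 tcp [ 0.5315 -0.263   0.1067] [-88.8   0.2   8.4] F [ 0.9 -0.4 -0.5] w 0.187 -> tx,ty,tz [-1.1 25.6 -5.8] roll -0.0
```

View pics/p6.png

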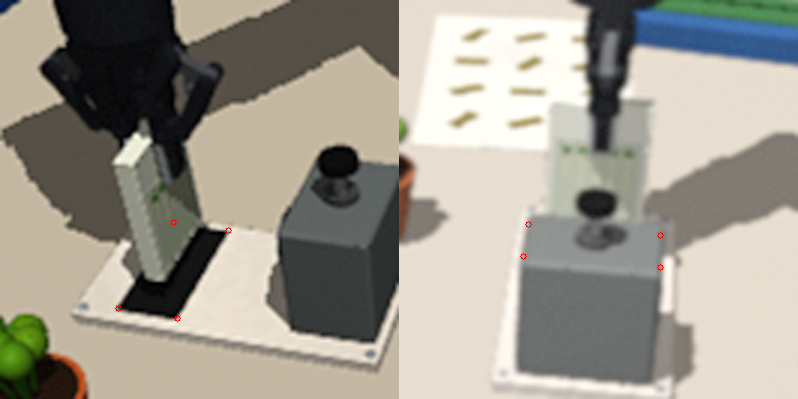

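The plate hangs about 25 mm above the pad and is well centred in both views. I'll lower it gently.

Emit:
arm_command(
  commands=[
    {"gripper": 8,"tx": -1,"ty": 6,"tz": -5,"roll": 0},
    {"gripper": 8,"tx": -1,"ty": 12,"tz": -5,"roll": 0},
    {"gripper": 8,"tx": -1,"ty": 17,"tz": -5,"roll": 0},
    {"gripper": 8,"tx": -1,"ty": 20,"tz": -5,"roll": 0},
    {"gripper": 8,"tx": -1,"ty": 22,"tz": -5,"roll": 0},
    {"gripper": 8,"tx": -1,"ty": 22,"tz": -5,"roll": 0},
  ],
)

```text
t: 11.87
ee_pos: [0.5312, -0.268, 0.0848]
tcp_rot: [-88.9, 0.1, 8.4]
ft_force: [0.4, 0.8, -1.5]
width: 0.187
```

Emit:
arm_command(
  commands=[
    {"gripper": 8,"tx": 0,"ty": 1,"tz": 0,"roll": 0},
    {"gripper": 8,"tx": 0,"ty": 2,"tz": 0,"roll": 0},
    {"gripper": 8,"tx": 0,"ty": 2,"tz": 0,"roll": 0},
  ],
)

```text
t: 12.12
ee_pos: [0.5316, -0.2683, 0.0834]
tcp_rot: [-88.9, 0.1, 8.4]
ft_force: [0.3, 0.2, -1.7]
width: 0.182
```

Run:
```python
from h import *
go(loc(ST,0,-.067,.081),ST[2])
```

```text
t 12.12 tcp [ 0.5316 -0.2683  0.0834] [-88.9   0.1   8.4] F [ 0.3  0.2 -1.7] w 0.182 -> tx,ty,tz [-0.4  2.4 -0.1] roll -0.0
```

Force still shows the plate's weight (-1.7 N), so it hasn't touched yet. I'll creep down.

Emit:
arm_command(
  commands=[
    {"gripper": 8,"tx": 0,"ty": 1,"tz": 0,"roll": 0},
    {"gripper": 8,"tx": 0,"ty": 2,"tz": 0,"roll": 0},
    {"gripper": 8,"tx": 0,"ty": 2,"tz": 0,"roll": 0},
    {"gripper": 8,"tx": 0,"ty": 2,"tz": 0,"roll": 0},
  ],
)

```text
t: 12.45
ee_pos: [0.532, -0.2684, 0.0823]
tcp_rot: [-89.0, 0.0, 8.4]
ft_force: [0.1, 0.7, 6.3]
width: 0.18
```

Emit:
arm_command(
  commands=[
    {"gripper": 8,"tx": 0,"ty": 0.5,"tz": 0,"roll": 0},
    {"gripper": 8,"tx": 0,"ty": 1,"tz": 0,"roll": 0},
    {"gripper": 8,"tx": 0,"ty": 1,"tz": 0,"roll": 0},
  ],
)

```text
t: 12.7
ee_pos: [0.5323, -0.2685, 0.0823]
tcp_rot: [-89.0, -0.0, 8.4]
ft_force: [-1.0, 1.7, 10.3]
width: 0.182
```

It's on the pad. I'll relieve the pressure, open slowly and lift clear.

Emit:
arm_command(
  commands=[
    {"gripper": 8,"tx": 0,"ty": -1.5,"tz": 0,"roll": 0},
    {"gripper": 14,"tx": 0,"ty": -1.5,"tz": 0,"roll": 0},
    {"gripper": 17,"tx": 0,"ty": -1.5,"tz": 0,"roll": 0},
    {"gripper": 20,"tx": 0,"ty": -1.5,"tz": 0,"roll": 0},
    {"gripper": 23,"tx": 0,"ty": -1.5,"tz": 0,"roll": 0},
    {"gripper": 28,"tx": 0,"ty": -1.5,"tz": 0,"roll": 0},
    {"gripper": 36,"tx": 0,"ty": -1.5,"tz": 0,"roll": 0},
    {"gripper": 46,"tx": 0,"ty": -1.5,"tz": 0,"roll": 0},
    {"gripper": 56,"tx": 0,"ty": -1.5,"tz": 0,"roll": 0},
    {"gripper": 56,"tx": 0,"ty": -1.5,"tz": 0,"roll": 0},
  ],
)

```text
t: 13.53
ee_pos: [0.5316, -0.2683, 0.0819]
tcp_rot: [-88.9, 0.1, 8.4]
ft_force: [-0.1, 0.0, -0.8]
width: 0.655
```

Emit:
arm_command(
  commands=[
    {"gripper": 56,"tx": 0,"ty": -10,"tz": 0,"roll": 0},
    {"gripper": 56,"tx": 0,"ty": -25,"tz": 0,"roll": 0},
    {"gripper": 56,"tx": 0,"ty": -50,"tz": 0,"roll": 0},
    {"gripper": 56,"tx": 0,"ty": -85,"tz": 0,"roll": 0},
    {"gripper": 56,"tx": 0,"ty": -110,"tz": 0,"roll": 0},
    {"gripper": 56,"tx": 0,"ty": -110,"tz": 0,"roll": 0},
  ],
)

```text
t: 14.03
ee_pos: [0.5347, -0.2722, 0.199]
tcp_rot: [-89.3, -0.4, 8.4]
ft_force: [0.9, -0.1, 0.9]
width: 0.658
```

Run:
```python
from h import *
from plant import bot
import cv2
go(loc(ST,0,.085,.19),ST[2])
T=lambda P:R.from_euler("z",ST[2],degrees=True).apply(np.array(P)/1000)+[ST[0],ST[1],0]
out=[]
for n,(x,y) in dict(scene=(170,90),side=(320,110)).items():
    c=bot.camera_params(n); im=cv2.resize(bot.camera(n)[y:y+133,x:x+133,::-1],None,fx=3,fy=3,interpolation=cv2.INTER_CUBIC)
    for u in (proj(c,T([[x,-65+y,14+z] for x in(-40,40) for y in (-8,8) for z in (0,110)]+[[0,85,148]]))-[x,y])*3: cv2.circle(im,tuple(int(v) for v in u),3,(0,0,255),1)
    out.append(im)
cv2.imwrite("pics/p7.png",np.clip(np.hstack(out)*1.3,0,255).astype('u1'))
```

```text
t 14.03 tcp [ 0.5347 -0.2722  0.199 ] [-89.3  -0.4   8.4] F [ 0.9 -0.1  0.9] w 0.658 -> tx,ty,tz [ -3.1  10.8 156.2] roll -0.0
```

View pics/p7.png

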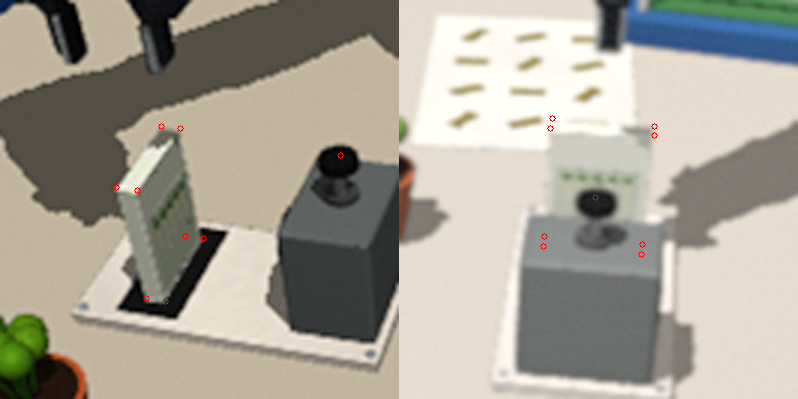

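The plate stands upright, let go, within about 3 mm of the predicted outline. The plunger prediction at (340,155) is on the cap. I'll close the fingers and go above it.

Emit:
arm_command(
  commands=[
    {"gripper": 0,"tx": -3,"ty": 0,"tz": 40,"roll": 0},
    {"gripper": 0,"tx": -3,"ty": 0,"tz": 80,"roll": 0},
    {"gripper": 0,"tx": -3,"ty": 0,"tz": 120,"roll": 0},
    {"gripper": 0,"tx": -3,"ty": 0,"tz": 156,"roll": 0},
    {"gripper": 0,"tx": -3,"ty": 0,"tz": 156,"roll": 0},
    {"gripper": 0,"tx": -3,"ty": 10,"tz": 156,"roll": 0},
    {"gripper": 0,"tx": -3,"ty": 20,"tz": 156,"roll": 0},
    {"gripper": 0,"tx": -3,"ty": 30,"tz": 156,"roll": 0},
    {"gripper": 0,"tx": -3,"ty": 30,"tz": 156,"roll": 0},
  ],
)

```text
t: 14.88
ee_pos: [0.5047, -0.1163, 0.1614]
tcp_rot: [-88.8, 0.3, 8.3]
ft_force: [-0.0, 0.3, 0.5]
width: -0.002
```

Run:
```python
from h import *
go(loc(ST,0,.085,.136),ST[2])
```

```text
t 14.88 tcp [ 0.5047 -0.1163  0.1614] [-88.8   0.3   8.3] F [-0.   0.3  0.5] w -0.002 -> tx,ty,tz [ 4.2 25.3 -2.8] roll -0.1
```

Emit:
arm_command(
  commands=[
    {"gripper": 0,"tx": 4,"ty": 4,"tz": -3,"roll": 0},
    {"gripper": 0,"tx": 4,"ty": 8,"tz": -3,"roll": 0},
    {"gripper": 0,"tx": 4,"ty": 12,"tz": -3,"roll": 0},
    {"gripper": 0,"tx": 4,"ty": 15,"tz": -3,"roll": 0},
    {"gripper": 0,"tx": 4,"ty": 18,"tz": -3,"roll": 0},
    {"gripper": 0,"tx": 4,"ty": 21,"tz": -3,"roll": 0},
    {"gripper": 0,"tx": 4,"ty": 23,"tz": -3,"roll": 0},
    {"gripper": 0,"tx": 4,"ty": 23,"tz": -3,"roll": 0},
  ],
)

```text
t: 15.55
ee_pos: [0.5107, -0.1183, 0.1421]
tcp_rot: [-89.0, 0.1, 8.4]
ft_force: [-1.1, -1.7, 5.2]
width: 0.0
```

Emit:
arm_command(
  commands=[
    {"gripper": 0,"tx": 0,"ty": 1,"tz": 0,"roll": 0},
    {"gripper": 0,"tx": 0,"ty": 2,"tz": 0,"roll": 0},
    {"gripper": 0,"tx": 0,"ty": 2,"tz": 0,"roll": 0},
  ],
)

```text
t: 15.8
ee_pos: [0.5108, -0.1183, 0.1405]
tcp_rot: [-89.0, 0.0, 8.4]
ft_force: [-2.6, -1.6, 5.2]
width: -0.0
```

Run:
```python
from h import *
go(loc(ST,0,.085,.136),ST[2])
```

```text
t 15.8 tcp [ 0.5108 -0.1183  0.1405] [-89.    0.    8.4] F [-2.6 -1.6  5.2] w -0.0 -> tx,ty,tz [-1.7  4.5  0.4] roll -0.0
```

The plunger is moving on its spring (5 N, 7.5 mm down). I'll push on to the stop.

Emit:
arm_command(
  commands=[
    {"gripper": 0,"tx": 0,"ty": 2,"tz": 0,"roll": 0},
    {"gripper": 0,"tx": 0,"ty": 4,"tz": 0,"roll": 0},
    {"gripper": 0,"tx": 0,"ty": 5,"tz": 0,"roll": 0},
    {"gripper": 0,"tx": 0,"ty": 5,"tz": 0,"roll": 0},
  ],
)

```text
t: 16.13
ee_pos: [0.5108, -0.1183, 0.1361]
tcp_rot: [-89.0, 0.0, 8.4]
ft_force: [-3.5, -2.2, 8.0]
width: -0.004
```

Emit:
arm_command(
  commands=[
    {"gripper": 0,"tx": 0,"ty": 1,"tz": 0,"roll": 0},
    {"gripper": 0,"tx": 0,"ty": 1,"tz": 0,"roll": 0},
    {"gripper": 0,"tx": 0,"ty": 1,"tz": 0,"roll": 0},
  ],
)

```text
t: 16.38
ee_pos: [0.5108, -0.1183, 0.136]
tcp_rot: [-89.1, -0.0, 8.4]
ft_force: [-4.5, -1.8, 14.1]
width: 0.001
```

At the stop: z stays at 0.136 while the force rises to 14 N. I'll hold about 0.6 s, then rise.

Emit:
arm_command(
  commands=[
    {"gripper": 0,"tx": 0,"ty": 0.5,"tz": 0,"roll": 0},
    {"gripper": 0,"tx": 0,"ty": 0.5,"tz": 0,"roll": 0},
    {"gripper": 0,"tx": 0,"ty": 0.5,"tz": 0,"roll": 0},
    {"gripper": 0,"tx": 0,"ty": 0.5,"tz": 0,"roll": 0},
    {"gripper": 0,"tx": 0,"ty": 0.5,"tz": 0,"roll": 0},
    {"gripper": 0,"tx": 0,"ty": 0.5,"tz": 0,"roll": 0},
    {"gripper": 0,"tx": 0,"ty": 0.5,"tz": 0,"roll": 0},
  ],
)

```text
t: 16.97
ee_pos: [0.5109, -0.1183, 0.136]
tcp_rot: [-89.1, -0.0, 8.4]
ft_force: [-5.9, -1.4, 17.0]
width: 0.0
```

Emit:
arm_command(
  commands=[
    {"gripper": 0,"tx": 0,"ty": -5,"tz": 0,"roll": 0},
    {"gripper": 0,"tx": 0,"ty": -12,"tz": 0,"roll": 0},
    {"gripper": 0,"tx": 0,"ty": -25,"tz": 0,"roll": 0},
    {"gripper": 0,"tx": 0,"ty": -50,"tz": 0,"roll": 0},
    {"gripper": 0,"tx": 0,"ty": -80,"tz": 0,"roll": 0},
    {"gripper": 0,"tx": 0,"ty": -100,"tz": 0,"roll": 0},
    {"gripper": 0,"tx": 0,"ty": -100,"tz": 0,"roll": 0},
    {"gripper": 0,"tx": 0,"ty": -100,"tz": 0,"roll": 0},
  ],
)

```text
t: 17.63
ee_pos: [0.5118, -0.1195, 0.2343]
tcp_rot: [-89.0, -0.1, 8.4]
ft_force: [0.2, 0.1, 0.1]
width: -0.002
```

Run:
```python
from h import *
from plant import bot
import cv2
go(loc(ST,0,.085,.236),ST[2])
T=lambda P:R.from_euler("z",ST[2],degrees=True).apply(np.array(P)/1000)+[ST[0],ST[1],0]
out=[]
for n,(x,y) in dict(scene=(170,90),side=(320,110)).items():
    c=bot.camera_params(n); im=cv2.resize(bot.camera(n)[y:y+133,x:x+133,::-1],None,fx=3,fy=3,interpolation=cv2.INTER_CUBIC)
    for u in (proj(c,T([[x,-65+y,14+z] for x in(-40,40) for y in (-8,8) for z in (0,110)]+[[0,85,148]]))-[x,y])*3: cv2.circle(im,tuple(int(v) for v in u),3,(0,0,255),1)
    out.append(im)
cv2.imwrite("pics/p8.png",np.clip(np.hstack(out)*1.3,0,255).astype('u1'))
```

```text
t 17.63 tcp [ 0.5118 -0.1195  0.2343] [-89.   -0.1   8.4] F [0.2 0.1 0.1] w -0.002 -> tx,ty,tz [-2.6 -1.7  1.9] roll -0.0
```

View pics/p8.png

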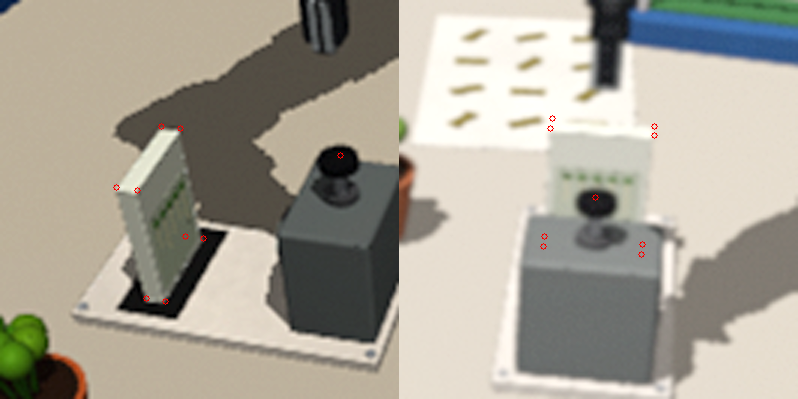

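The plate still stands unmoved, the plunger is back up at (340,155), and the arm is clear of everything. I'll hand in.

```bash
python3 -c "
from plant import bot
print(bot.sign_off())"
```

```text
the job is handed in; nothing more can be done
None
```

The plate is standing on the pad, let go of, the picture has been taken, and the job is handed in (last reading 17.6 s of the 51 s allowed). No verdict was reported.

**What I did:** I straddled the plate's upper edge, pushed it upright on the cradle's ledges and gripped it. I then carried it over the camera block, stood it on the pad and released it. The closed fingers pushed the plunger to its stop and held it there for about 0.6 s or more.

**Last checks:**
- **Plate:** upright in both views and unmoved by the shutter press, within about 3 mm of the outline predicted for the pad centre.
- **Plunger:** at the stop the tip stayed at z = 0.136 m while the force rose to 17 N. In the last picture the cap was back at its starting position.
- **Arm:** clear of everything, with wrist force about 0 N.
- **Bystanders:** the arm never went near the jar, pot or beaker, but I did not measure their positions again at the end.

**What went wrong:** the first attempt to push the plate upright stopped when joint 6 reached its 180° limit. I lowered the plate back into the cradle and repeated with the tool turned half round. That left the tool about 1° off vertical. In the gripper the plate measured about 3° off, before it was set down.

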